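# Lock the filter cartridge into the glue-fume extractor

## Robot

A 7-joint arm with a two-finger parallel gripper is mounted at the origin on a cart in front of the work surface, level with it; the furniture and walls round the work are solid. World frame = base frame: x ahead of the robot, y to its left, z up, the work surface at z = 0. Lengths are in mm, angles in rad, forces in N, time in s.
With the tool pointing down it reaches from about 400 to 850 mm from the base axis. Payload 10.4 kg.
Tool frame: the origin (TCP) lies where the fingers leave the gripper's body, on its centre line; the fingertips stand 70 mm ahead of it and the grasp point (between the pads) lies 51 mm ahead of it; z points along the fingers, x is the direction in which the jaws open and shut, and the axes are right-handed (so a half turn about z gives the same grasp; the last joint's range is limited). The gripper opens to 87 mm and grips with 3 to 60 N. Pads are 19 mm wide; open, the fingers measure 117 mm over their backs; the gripper's body (75 mm by 190 mm) begins 51 mm behind the grasp point.
Start: joints at [-1.309, 0.332, -0.065, 1.46, 0.022, 1.35, -0.088], TCP at [175.589, 599.844, 292.276] pointing down, gripper open.
Joint ranges: [-2.6, 2.6], [-0.5, 2.12], [-1.47, 1.34], [0.16, 2.42], [-1.27, 4.41], [0.06, 2.06], [-2.6, 2.6]. Speed limits (rad/s): [2.22, 2.22, 2.79, 2.79, 3.14, 3.14, 3.14].

## Interface

Orientations are given as [roll, pitch, yaw] about the fixed x, y, z axes, in that order (R = Rz(yaw) Ry(pitch) Rx(roll)).
In Python, from rig import env gives the robot as it stands.
- The arm moves only by the tool arm_command, never from a script. Its argument "targets" is one flat list of numbers, 7 for each row, row after row: the shift along the world's x, y, z in cm, then the turn, a rotation vector about the world's x, y, z in units of 5 degrees (1.0 is 5 degrees), then the finger opening in cm, from 0 to 8.7. A call has 1 to 20 rows; each row is the pose to reach, as a shift and turn from the pose measured when the call began; what a row does not reach only later rows make up. A row lasts 1/8 s, in which the tool goes at most 62.5 mm and 10.7 degrees, less where a joint would pass 70% of its speed; a pose out of reach is approached as far as the arm can. A call with a gripper value outside its range is refused whole. The fingers move at their own pace and stop on an object; "force" is the grip in N (left out, the last holds). Time passes only in rows, so rows that repeat a pose let the fingers close. It gives the time, the measured TCP pose, the force and the opening at its end, in the units of the state.
- env.state(): the state, without advancing time (a new reading comes with each control period).
- env.get_image(name): name is "side" or "top"; returns the picture (480x640x3 uint8, red, green, blue); there is no depth.
- env.calibration(name): a dict with "mtx" (3x3 intrinsics, pixels), "k1" (the pictures are not rectified: a ray, as slopes to the right and down, at radius r is drawn at 1 + k1 r^2 times it, then the intrinsics apply), "cam_to_world" (4x4, takes a point from camera to world coordinates). Camera axes: x right, y down, z forward; pixel columns grow to the right and rows downward; lengths in mm; the calibration is good to about 2 mm. A picture is of the moment at which its call begins. calibration takes no time and is no camera call.
- env.finish_job(): hands the job in, once; it reports no verdict.
Trained networks look in the newest picture that a camera, given by its name, has taken for a name from the list of things; names that differ only in an ending like _2 or _b are one class to them, and where a whole thing is asked for, a point or a joint stands for the part that bears it (a point fixed in the world has none). Each returns a list of dicts, best first, with "score" (0 to 1); they miss things now and then, are a little off and sometimes report something else, mostly with a low value. They report only what shows in the picture. A call takes as long as a camera call. They do not tell look-alikes from the thing itself.
- env.boxes_of(camera, name): "position" ([column, row] in pixels, amid what is visible of it).
- env.cut_out(camera, name): "mask" (480x640 bool, what is visible of it) and "position" ([column, row] in pixels, amid what is visible of it).
- env.spot_point(camera, name): "position" ([column, row] in pixels: a listed point, or the origin of a listed thing).
The state is a dict: "time": time; "q": joint angles; "dq": joint speeds; "joint_torque": joint torques, N m; "ee_pos": TCP position; "orientation": TCP orientation; "contact_force": force on the tool from outside, world axes, zero at the start; "wrist_torque": the same for the moment, N m; "grip_width": finger opening in mm.
Only numpy, scipy, OpenCV 4.12 (cv2) and the standard library are available. Lean on these libraries where they do the work, as an engineer would, in place of code of your own. Each camera call takes 0.05 s, during which the arm holds its last target.

## Task

Fit the loose filter cartridge to the bench fume extractor: lower its neck into the round collar so that the two lugs drop through the slots, push it straight down against the spring, twist it clockwise (seen from above) as far as it will go, and let it rise into its catch so that it stays locked. Handle it gently, never forcing it against the collar, do not tip it over, and leave the other things on the bench where they are.

Things in the scene. Friction and masses are not known exactly. Their poses are not given: they have to be found in the camera images.
- cartridge_mid (a point): centre (half-way up, axes x, y, z-up) of a loose filter cartridge, 0.2 to 0.32 kg, standing upright, 102 mm high. From below: black neck 52 mm dia, 38 mm high, its lowest 4 mm bevelled to 45 mm; grey canister 66 mm dia, from 13 below to 19 mm above this point. Two opposite lugs on the neck, hidden under the canister, point along +x and -x: 10 mm wide, tips 33.5 mm off axis, 37 to 31 mm below this point
- cartridge_grip (a point): point to grip on the cartridge, on its axis, 41 mm above its centre and 10 mm below its top: in the black upright bar on top of the canister, 52 mm long (along x, in line with the hidden lugs), 16 mm thick (along y, to be gripped across this), 32 mm tall. Half a turn of the cartridge makes no difference
- extractor: fume extractor fixed on the bench: flat grey housing 140 x 140 mm, 40 mm high, origin at the centre of its underside (bench level), z up. Centred on top is a fixed aluminium collar, 82 mm outer dia, four screw ears at its foot. The collar was screwed on by eye: its two slots lie along the housing's x axis only to within 0.3 rad either way (not in the measured pose: see or feel it). Limit: 60 N on it, contacts summed
- collar_mouth (a point): centre of the collar's upper face, 80 mm above the bench; axes of the housing. Round bore 55 mm dia in a lip 12 mm thick, with two opposite slots 13 mm wide for the lugs. With the lugs resting on this face beside the slots, the cartridge's centre is 37 mm above this point. Twisting under the lip goes only clockwise from above: 1.36 rad to a solid stop, the last 0.19 rad of it in reach of the catch pockets
- collar_floor (a point): point on the collar's axis, 40 mm above the bench (floor of the collar). A spring plunger meets the cartridge's underside 20 mm above this; 5 N growing to 13.5 N over 15 mm, then a hard stop (cartridge centre 56 mm above this point). Lugs clear the lip's underside with the centre below 59 mm. Pockets 6 mm deep catch the lugs: locked, the centre is 65 mm above this point; unlocked in the slots it springs up to 71 mm
- driver_small: small screwdriver, black handle, 150 mm long, lying on the bench; to be left alone; origin at the centre of its underside
- duct_roll: roll of grey duct tape lying flat, 112 mm in diameter, 45 mm high; to be left alone; origin at the centre of its underside
- dye_bottle: dark brown bottle, 53 mm in diameter, 162 mm high, standing; to be left alone; origin at the centre of its underside
- hammer_black: hammer with a black handle, 257 mm long, lying on the bench; to be left alone; origin at the centre of its underside
Things that resemble listed ones, but are neither listed nor needed, are in the scene too. Leave any green or pink look-alike of the part that bears cartridge_mid alone.

How it is judged (in metres and radians):
On the way, in this order (a step that is already met when the one before it is completed fails the run):
1. the cartridge is picked up off the bench (height (world z) of cartridge_mid above 0.085 m), for 0.1 s.
2. its lugs are pushed down through the slots to below the lip, in the collar (horizontal distance between cartridge_mid and extractor below 0.008 m and z of cartridge_mid in the frame of extractor below 0.1 m), for 0.1 s.
At the end, for the whole second after the job is handed in: the cartridge stands upright (within 0.1 rad) and centred (6 mm) in the collar, twisted and caught in its pockets: its centre 102 to 108 mm above the bench, its bar more than 0.7 rad from the housing's x axis; released and at rest (z of cartridge_mid in the frame of extractor between 0.102 and 0.108 m and horizontal distance between cartridge_mid and extractor below 0.006 m and angle between cartridge_mid's own z axis and vertical below 0.1 rad and angle between the x axis of cartridge_mid and the x axis of extractor, either way round above 0.7 rad and contact force between cartridge and the fingers below 0.1 N and linear speed of cartridge below 0.02 m/s); the robot touches nothing.
It fails at once if the cartridge is forced against the extractor (collar, plunger or housing) with more than 60 N, all contacts added up (contact force between cartridge and extractor above 60 N).
It fails at once if the cartridge is tipped over (angle between cartridge_mid's own z axis and vertical above 0.5 rad).
It fails at once if a bystander is moved more than 20 mm (distance of any of driver_small, duct_roll, dye_bottle, hammer_black from where it was at the start of the episode above 0.02 m).
It also fails if it takes over 72 s, if anything falls off the work surface, if the arm or the gripper's body presses on something with over 40 N, if the wrist force passes 120 N, or if a joint passes its speed limit or range.

## Working session

There is one attempt and no reset: what is moved stays moved. The work goes in short steps, Python scripts to look and compute and a tool call to move; the robot and the scene stay as the last step left them, time stands still between calls to the robot, and variables do not carry over. Pictures are saved under pics/ and viewed, and the job is handed in when it is done.

Besides the shell and the picture viewer there is one more tool, called as name(argument=value, ...), one argument or row to a line, values as JSON. arm_command: Moves the arm, as the interface text tells. Its arguments: {"type":"object","properties":{"targets":{"type":"array","items":{"type":"number"}},"force":{"type":"number"}},"required":["targets"]}

```bash
mkdir -p pics; ls; python3 - <<'E'
from rig import env
import cv2
for n in ("top","side"):
    im=env.get_image(n); cv2.imwrite(f"pics/{n}0.png",im[:,:,::-1])
    c=env.calibration(n); print(n,c)
    for t in ("cartridge_mid","extractor","collar_mouth","cartridge_grip"):
        print(t,[(d["score"],d["position"]) for d in env.spot_point(n,t)])
print(env.state())
E
```

```text
pics
top {'mtx': array([[551.67439678,   0.        , 325.4084288 ],
       [  0.        , 551.67439678, 237.44984656],
       [  0.        ,   0.        ,   1.        ]]), 'k1': 0.019608431093564197, 'cam_to_world': array([[-2.79163823e-02, -9.90532936e-01,  1.34406762e-01,
         3.61524568e+02],
       [-9.99609507e-01,  2.78281234e-02, -2.53564877e-03,
         1.27237038e+02],
       [-1.22864435e-03, -1.34425063e-01, -9.90923000e-01,
         1.49351047e+03],
       [ 0.00000000e+00,  0.00000000e+00,  0.00000000e+00,
         1.00000000e+00]])}
cartridge_mid [(0.93, [449.7, 282.1]), (0.77, [454.6, 199.0]), (0.7, [413.0, 284.2]), (0.64, [479.5, 233.6]), (0.63, [436.3, 239.9])]
extractor [(0.93, [305.6, 265.6])]
collar_mouth [(0.66, [305.1, 260.5])]
cartridge_grip [(0.96, [457.9, 199.5]), (0.92, [487.2, 235.9]), (0.9, [414.2, 286.6]), (0.87, [455.3, 281.4]), (0.72, [440.3, 239.5])]
side {'mtx': array([[470.99021921,   0.        , 318.7291413 ],
       [  0.        , 470.99021921, 239.89972014],
       [  0.        ,   0.        ,   1.        ]]), 'k1': 0.030182906541831922, 'cam
[... 710 characters left out ...]
, 'q': array([-1.30858842,  0.3322051 , -0.06467028,  1.46013693,  0.02159345,
        1.34989686, -0.08848556]), 'dq': array([-1.23250962e-03, -6.83049698e-04, -6.61935530e-05, -9.09187144e-04,
       -1.75436124e-03,  1.61733130e-03,  1.52304855e-04]), 'joint_torque': array([-3.98732891e-04, -6.22549796e+01,  2.43352703e-02, -3.89853072e+01,
       -6.10716152e-02,  3.19601654e-02,  1.72051421e-05]), 'ee_pos': array([175.60815767, 599.82518661, 292.25460608]), 'orientation': array([-3.14157965e+00, -4.72896926e-05,  1.28597734e+00]), 'contact_force': array([ 0.7847264 , -0.62631859,  0.0623773 ]), 'wrist_torque': array([0.00076463, 0.02667267, 0.03223534]), 'grip_width': 86.87931870250058}
```

View pics/top0.png

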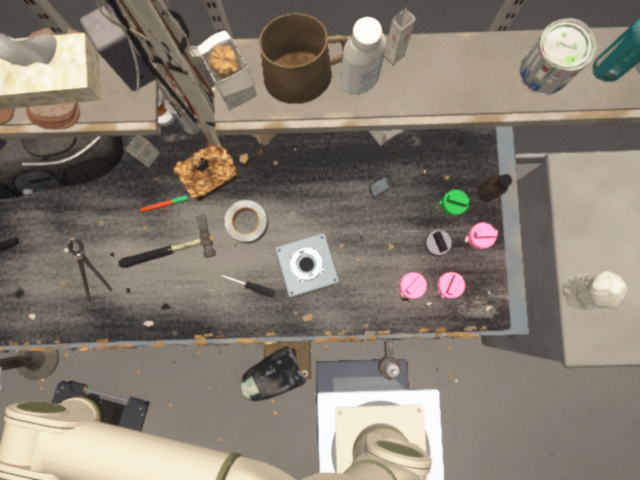

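View pics/side0.png

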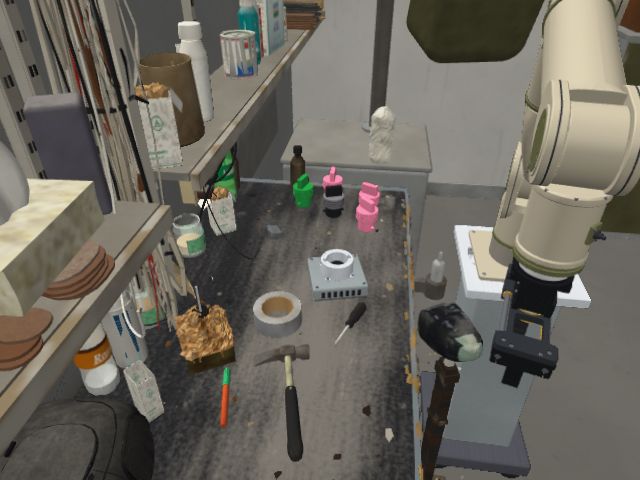

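```bash
cat > h.py <<'E'
import numpy as np, cv2
from rig import env
def px2ray(n,p):
    c=env.calibration(n); K=c["mtx"]; k=c["k1"]; T=c["cam_to_world"]
    d=np.array([(p[0]-K[0,2])/K[0,0],(p[1]-K[1,2])/K[1,1]]); u=d.copy()
    for _ in range(20): u=d/(1+k*(u@u))
    return T[:3,3],T[:3,:3]@np.array([u[0],u[1],1.])
def on_z(n,p,z):
    o,d=px2ray(n,p); return (o+d*(z-o[2])/d[2])
def proj(n,X):
    c=env.calibration(n); K=c["mtx"]; T=c["cam_to_world"]
    x=T[:3,:3].T@(np.asarray(X,float)-T[:3,3]); u=x[:2]/x[2]; u=u*(1+c["k1"]*(u@u))
    return u*np.diag(K)[:2]+K[:2,2]
def crop(n,im,c,r,s,f):
    x,y=int(c[0]-r),int(c[1]-s)
    o=im[max(y,0):y+2*s,max(x,0):x+2*r,::-1]
    cv2.imwrite(f,cv2.resize(o,None,fx=600/o.shape[0] if o.shape[0]>=o.shape[1] else 800/o.shape[1],fy=600/o.shape[0] if o.shape[0]>=o.shape[1] else 800/o.shape[1],interpolation=cv2.INTER_CUBIC))
E
python3 - <<'E'
from h import *
t=env.get_image("top"); s=env.get_image("side")
crop("t",t,(440,240),30,30,"pics/c1.png"); crop("t",t,(306,264),36,36,"pics/c2.png"); crop("s",s,(333,200),30,30,"pics/c3.png"); crop("s",s,(337,273),36,36,"pics/c4.png")
for n in("top","side"):
  for d in env.cut_out(n,"extractor")[:1]+env.cut_out(n,"cartridge_mid"):
    print(n,d["score"],d["position"],d["mask"].sum())
print(on_z("top",(436.3,239.9),51),on_z("top",(440.3,239.5),92),on_z("top",(305.6,265.6),0),on_z("top",(305.1,260.5),80))
print(on_z("side",(331.3,200.5),51),on_z("side",(336.8,258),80))
E
```

```text
top 0.7 [305.4, 265.3] 2823
top 0.84 [439.1, 239.3] 545
top 0.79 [412.8, 286.1] 549
top 0.71 [452.4, 201.3] 582
top 0.62 [477.0, 235.9] 582
top 0.59 [448.8, 285.5] 559
side 0.92 [337.9, 274.0] 2536
side 0.82 [331.9, 179.2] 248
side 0.79 [300.6, 189.8] 503
side 0.77 [369.0, 194.0] 356
side 0.68 [290.2, 395.0] 1967
side 0.62 [367.4, 213.9] 640
side 0.61 [332.1, 202.4] 586
side 0.51 [297.7, 167.8] 451
[ 542.46843699 -168.29109622   51.        ] [ 538.07037296 -170.16357553   92.        ] [488.56506202 179.28934942   0.        ] [494.9333371  177.48360784  80.        ]
[ 536.71375958 -163.30129269   51.        ] [485.18982192 179.73509241  80.        ]
```

```bash
python3 - <<'E'
import cv2,numpy as np
a=[cv2.resize(cv2.imread(f"pics/c{i}.png"),(400,300) if 0 else (400,400)) for i in (1,2)]
b=[cv2.resize(cv2.imread(f"pics/c{i}.png"),(400,400)) for i in (3,4)]
cv2.imwrite("pics/m1.png",np.hstack(a)); cv2.imwrite("pics/m2.png",np.hstack(b))
E
```

```text
(no output)
```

View pics/m1.png

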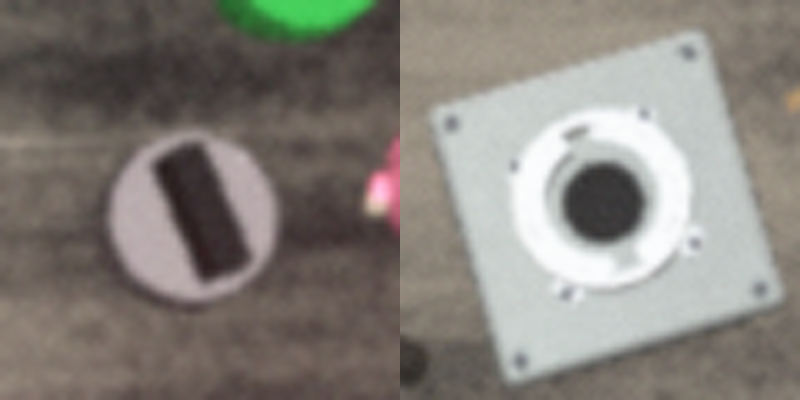

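View pics/m2.png

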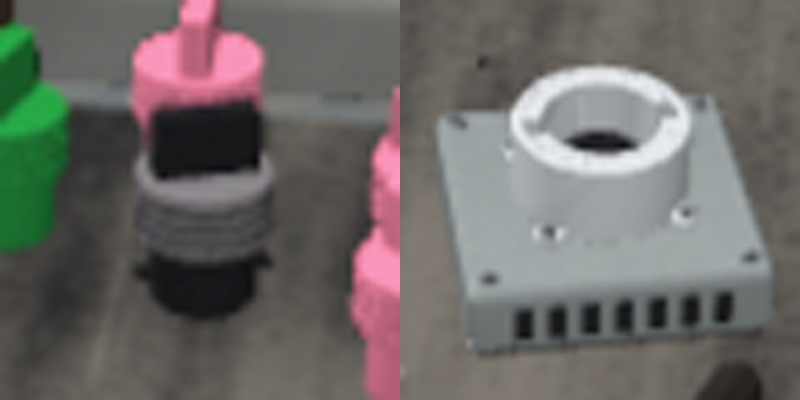

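The cartridge look-alikes in the top view are pink at (483,236), (413,286) and (452,285), and green at (455,202). The one at (438,242) has a grey canister with a black bar, lugs and neck, so it is the one meant; the enlarged crop confirms it. The collar slots show in the crop of the extractor. Next I fit both poses accurately.

```bash
cat > fit.py <<'E'
from h import *
from scipy.optimize import minimize
S=6
def circ(c,R,z,n=48,a0=0,a1=2*np.pi):
    a=np.linspace(a0,a1,n); return [np.array([c[0]+R*np.cos(t),c[1]+R*np.sin(t),z]) for t in a]
def box(c,yaw,lx,ly,z0,z1,off=0):
    C,Sn=np.cos(yaw),np.sin(yaw); o=[]
    for x in(off-lx/2,off+lx/2):
        for y in(-ly/2,ly/2):
            for z in(z0,z1): o.append(np.array([c[0]+C*x-Sn*y,c[1]+Sn*x+C*y,z]))
    return o
def fill(lab,n,pts,org,val,hull=True):
    p=np.array([proj(n,q) for q in pts]); p=((p-org+0.5)*S-0.5)
    p=(p*16).round().astype(np.int32)
    if hull: p=cv2.convexHull(p)
    cv2.fillConvexPoly(lab,p,int(val),shift=4)
def cost(im,n,org,w,h,layers,win=None):
    lab=np.zeros((h*S,w*S),np.uint8); k=0
    for pts in layers: k+=1; fill(lab,n,pts,org,k)
    A=[cv2.resize((lab==i).astype(np.float32),(w,h),interpolation=cv2.INTER_AREA) for i in range(k+1)]
    A=[cv2.GaussianBlur(a,(0,0),0.6) for a in A]
    I=im[org[1]:org[1]+h,org[0]:org[0]+w].astype(float)
    m=np.ones((h,w),bool) if win is None else win
    M=np.stack([a[m] for a in A],1); Y=I[m]
    X,_,_,_=np.linalg.lstsq(M.T@M+1e-3*np.eye(k+1),M.T@Y,rcond=None)
    return ((M@X-Y)**2).mean()
def cart_layers(p,dz=0):
    c=p[:2]; 
    return [circ(c,26,0+dz)+circ(c,26,38+dz),circ(c,33,38+dz)+circ(c,33,70+dz),circ(c,33,70+dz),box(c,p[2],52,16,70+dz,102+dz)]
def col_layers(p):
    c=p[:2];ho=p[2];sl=p[3]
    L=[box(c,ho,140,140,0,40),box(c,ho,140,140,39.9,40),circ(c,41,40)+circ(c,41,80),circ(c,41,80),circ(c,27.5,80),
       ]
    return L
def solve(f,p0,steps):
    best=None
    p=np.array(p0,float)
    for sc in (1,.4,.15):
        sim=np.vstack([p]+[p+np.eye(len(p))[i]*steps[i]*sc for i in range(len(p))])
        r=minimize(f,p,method="Nelder-Mead",options=dict(initial_simplex=sim,xatol=.02,fatol=1e-3,maxiter=300)); p=r.x
    return p,r.fun
E
cat > f1.py <<'E'
from fit import *
ims={n:env.get_image(n) for n in("top","side")}
def org_for(n,X,r): 
    c=proj(n,X); return np.array([int(c[0]-r),int(c[1]-r)])
for n,y0s in (("top",(-1.2,.35)),("side",(.2,-.3))):
    o=org_for(n,(539,-168,60),26 if n=="top" else 28); r=52 if n=="top" else 56
    win=np.zeros((r,r),np.uint8); fill_=cv2.circle(win,(r//2,r//2),18 if n=="top" else 24,1,-1)
    res=[]
    for y0 in np.linspace(-1.5,1.2,5):
        res.append(solve(lambda p:cost(ims[n],n,o,r,r,cart_layers(p),win>0),(539,-168,y0),(6,6,.3)))
    res.sort(key=lambda t:t[1]); print(n,"cart",[(q.round(2),round(f,1)) for q,f in res[:3]])
    o=org_for(n,(490,178,40),44); r=88
    res=[]
    for y0 in (.1,.3,-.3,-.1):
        res.append(solve(lambda p:cost(ims[n],n,o,r,r,col_layers((*p,0))),(490,178,y0),(6,6,.2)))
    res.sort(key=lambda t:t[1]); print(n,"ext",[(q.round(2),round(f,1)) for q,f in res[:2]])
E
python3 f1.py
```

```text
Traceback (most recent call last):
  File "f1.py", line 10, in <module>
    res.append(solve(lambda p:cost(ims[n],n,o,r,r,cart_layers(p),win>0),(539,-168,y0),(6,6,.3)))
               ~~~~~^^^^^^^^^^^^^^^^^^^^^^^^^^^^^^^^^^^^^^^^^^^^^^^^^^^^^^^^^^^^^^^^^^^^^^^^^^^
  File "fit.py", line 40, in solve
    r=minimize(f,p,method="Nelder-Mead",options=dict(initial_simplex=sim,xatol=.02,fatol=1e-3,maxiter=300)); p=r.x
  File "f1.py", line 10, in <lambda>
    res.append(solve(lambda p:cost(ims[n],n,o,r,r,cart_layers(p),win>0),(539,-168,y0),(6,6,.3)))
                              ~~~~^^^^^^^^^^^^^^^^^^^^^^^^^^^^^^^^^^^^^
  File "fit.py", line 19, in cost
    for pts in layers: k+=1; fill(lab,n,pts,org,k)
                             ~~~~^^^^^^^^^^^^^^^^^
  File "fit.py", line 13, in fill
    p=np.array([proj(n,q) for q in pts]); p=((p-org+0.5)*S-0.5)
                ~~~~^^^^^
  File "h.py", line 11, in proj
    c=env.calibration(n); K=c["mtx"]; T=c["cam_to_world"]
ValueError: time passes only in moves, steps and waits
```

```bash
sed -i 's/^def px2ray/_C={}\ndef cal(n):\n    if n not in _C: _C[n]=env.calibration(n)\n    return _C[n]\ndef px2ray/; s/c=env.calibration(n);/c=cal(n);/' h.py; time python3 f1.py
```

```text
top cart [(array([ 5.3447e+02, -1.6967e+02,  3.5000e-01]), np.float64(141.9)), (array([ 5.3443e+02, -1.6963e+02,  3.5000e-01]), np.float64(142.0)), (array([ 5.3443e+02, -1.6960e+02,  3.5000e-01]), np.float64(142.1))]
top ext [(array([4.8899e+02, 1.7565e+02, 2.7000e-01]), np.float64(503.7)), (array([4.8899e+02, 1.7566e+02, 2.7000e-01]), np.float64(503.8))]
side cart [(array([ 5.3067e+02, -1.6533e+02,  3.3000e-01]), np.float64(1226.1)), (array([ 5.3061e+02, -1.6537e+02,  3.4000e-01]), np.float64(1226.3)), (array([ 5.3062e+02, -1.6515e+02,  3.5000e-01]), np.float64(1226.3))]
side ext [(array([4.861e+02, 1.809e+02, 2.600e-01]), np.float64(398.7)), (array([4.8591e+02, 1.8098e+02, 2.6000e-01]), np.float64(398.8))]
real	0m46.089s
user	0m43.893s
sys	0m0.128s
```

```bash
cat > f2.py <<'E'
from fit import *
ims={n:env.get_image(n) for n in("top","side")}
for n,c0 in (("top",(489,175.6)),("side",(486,181))):
    o=proj(n,(*c0,80)).astype(int)-20; r=40
    win=np.zeros((r,r),np.uint8)
    cv2.fillPoly(win,[np.array([proj(n,q)-o for q in circ(c0,37,80)]).round().astype(np.int32)],1)
    def L(p):
        # p: cx,cy,sl
        c=p[:2]
        return [circ(c,41,80),box(c,p[2],10,13,80,80.1,30.5),box(c,p[2],10,13,80,80.1,-30.5),circ(c,27.5,80),circ(c,27.5,68)]
    # bore deep intersect ignored
    sc=[(cost(ims[n],n,o,r,r,L((*c0,a)),win>0),a) for a in np.linspace(-.3,.9,25)]
    print(n,[(round(a,2),round(f)) for f,a in sc])
    a0=min(sc)[1]
    q,f=solve(lambda p:cost(ims[n],n,o,r,r,L(p),win>0),(*c0,a0),(2,2,.1)); print(q.round(3),f)
E
python3 f2.py
```

```text
top [(np.float64(-0.3), 1957), (np.float64(-0.25), 1957), (np.float64(-0.2), 1957), (np.float64(-0.15), 1957), (np.float64(-0.1), 1958), (np.float64(-0.05), 1958), (np.float64(0.0), 1956), (np.float64(0.05), 1952), (np.float64(0.1), 1939), (np.float64(0.15), 1923), (np.float64(0.2), 1899), (np.float64(0.25), 1872), (np.float64(0.3), 1849), (np.float64(0.35), 1837), (np.float64(0.4), 1841), (np.float64(0.45), 1860), (np.float64(0.5), 1885), (np.float64(0.55), 1910), (np.float64(0.6), 1931), (np.float64(0.65), 1945), (np.float64(0.7), 1952), (np.float64(0.75), 1955), (np.float64(0.8), 1956), (np.float64(0.85), 1956), (np.float64(0.9), 1956)]
[4.89939e+02 1.76780e+02 3.49000e-01] 1790.6669698528283
side [(np.float64(-0.3), 1826), (np.float64(-0.25), 1828), (np.float64(-0.2), 1830), (np.float64(-0.15), 1833), (np.float64(-0.1), 1838), (np.float64(-0.05), 1842), (np.float64(0.0), 1845), (np.float64(0.05), 1844), (np.float64(0.1), 1836), (np.float64(0.15), 1823), (np.float64(0.2), 1802), (np.float64(0.25), 1780), (np.float64(0.3), 1763), (np.float64(0.35), 1752), (np.float64(0.4), 1752), (np.float64(0.45), 1763), (np.float64(0.5), 1784), (np.float64(0.55), 1805), (np.float64(0.6), 1823), (np.float64(0.65), 1835), (np.float64(0.7), 1841), (np.float64(0.75), 1843), (np.float64(0.8), 1842), (np.float64(0.85), 1841), (np.float64(0.9), 1841)]
[ 4.87361e+02  1.64242e+02 -1.29000e-01] 885.6178470100048
```

arm_command(
  targets=[6,-6,0,0,0,2,8.7,12,-12,0,0,0,4,8.7,18,-18,0,0,0,6,8.7,24,-24,0,0,0,7.24,8.7,26,-30,0,0,0,7.24,8.7,27,-36,0,0,0,7.24,8.7,28.5,-42,0,0,0,7.24,8.7,30,-48,0,0,0,7.24,8.7,31,-54,0,0,0,7.24,8.7,32.5,-60,0,0,0,7.24,8.7,34,-66,0,0,0,7.24,8.7,35,-72,0,0,0,7.24,8.7,35.7,-76.8,0,0,0,7.24,8.7,35.7,-76.8,0,0,0,7.24,8.7,35.7,-76.8,0,0,0,7.24,8.7],
)

```text
time: 2.98
ee_pos: [531.9, -173.7, 292.4]
orientation: [-3.141, 0.002, 1.91]
contact_force: [-0.3, 1.1, 0.9]
grip_width: 86.8
```

arm_command(
  targets=[0.1,0.6,-5,0,0,0,8.7,0.1,0.6,-8,0,0,0,8.7,0.1,0.6,-8,0,0,0,8.7,0.1,0.6,-8,0,0,0,8.7],
)

```text
time: 3.48
ee_pos: [533.5, -167.4, 213.8]
orientation: [3.141, 0.003, 1.91]
contact_force: [0.9, -0.6, 0.5]
grip_width: 87.0
```

```bash
python3 - <<'E'
from h import *
s=env.state(); print(s["ee_pos"],s["orientation"],s["q"].round(2))
i=env.get_image("side"); crop("s",i,(331,180),50,50,"pics/d1.png")
i=env.get_image("top"); crop("s",i,(440,240),50,50,"pics/d2.png")
a=[cv2.resize(cv2.imread(f"pics/d{k}.png"),(400,400)) for k in(1,2)]; cv2.imwrite("pics/d.png",np.hstack(a))
E
```

```text
[ 533.53215957 -167.43052209  213.83777919] [3.14095852e+00 2.93587070e-03 1.91047603e+00] [-0.24  0.26  0.54  1.77 -0.14  1.15  2.25]
```

View pics/d.png

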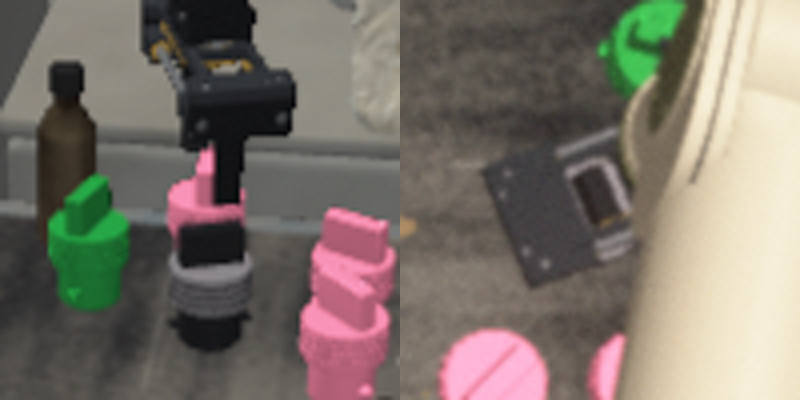

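The side view shows the jaws above the bar, and the top view shows the bar between them through the gripper. I go down and grip.

arm_command(
  targets=[0,0,-3,0,0,0.1,8.7,0,0,-5.5,0,0,0.1,8.7,0,0,-6.8,0,0,0.1,8.7,0,0,-6.8,0,0,0.1,8.7,0,0,-6.8,0,0,0.1,8.7],
  force=10,
)

```text
time: 4.2
ee_pos: [534.3, -167.9, 147.3]
orientation: [3.139, 0.004, 1.919]
contact_force: [-0.1, -0.3, 0.1]
grip_width: 87.2
```

arm_command(
  targets=[0,0,0,0,0,0,5,0,0,0,0,0,0,3,0,0,0,0,0,0,2,0,0,0,0,0,0,1,0,0,0,0,0,0,1,0,0,0,0,0,0,1,0,0,0,0,0,0,1,0,0,0,0,0,0,1],
  force=10,
)

```text
time: 5.2
ee_pos: [534.3, -167.8, 147.2]
orientation: [3.139, 0.004, 1.919]
contact_force: [-1.2, 1.0, -1.1]
grip_width: 15.8
```

arm_command(
  targets=[0,0,0,0,0,0,1,0,0,0,0,0,0,1,0,0,2,0,0,0,1,0,0,6,0,0,0,1,0,0,12,0,0,0,1,0,0,13,0,0,0,1,0,0,13,0,0,0,1,0,0,13,0,0,0,1],
  force=40,
)

```text
time: 6.2
ee_pos: [533.6, -167.5, 275.3]
orientation: [3.141, 0.003, 1.919]
contact_force: [-1.0, 0.1, -2.1]
grip_width: 15.6
```

arm_command(
  targets=[-0.4,3,0,0,0,0,1,-0.9,7,0,0,0,0,1,-1.5,11,0,0,0,0,1,-2,15,0,0,0,0,1,-2.5,19,0,0,0,0,1,-3,23,0,0,0,0,1,-3.5,27,0,0,0,0,1,-4,31,0,0,0,0,1,-4.4,33.5,0,0,0,0,1,-4.6,34.6,0,0,0,0,1,-4.6,34.6,0,0,0,0,1,-4.6,34.6,0,0,0,0,1,-4.6,34.6,0,0,0,0,1],
)

```text
time: 7.82
ee_pos: [487.9, 177.4, 275.3]
orientation: [3.141, 0.003, 1.917]
contact_force: [0.2, -0.3, -2.0]
grip_width: 15.7
```

```bash
python3 - <<'E'
from h import *
s=env.state(); print(s["ee_pos"],s["orientation"],s["q"].round(2))
i=env.get_image("side"); crop("s",i,(337,240),60,60,"pics/e1.png")
i=env.get_image("top"); crop("s",i,(306,255),50,50,"pics/e2.png")
a=[cv2.resize(cv2.imread(f"pics/e{k}.png"),(400,400)) for k in(1,2)]; cv2.imwrite("pics/e.png",np.hstack(a))
E
```

```text
[487.85292094 177.41367191 275.28463762] [3.14139944e+00 2.76433215e-03 1.91743021e+00] [-0.69  0.1   0.27  1.78 -0.03  1.26  1.5 ]
```

View pics/e.png

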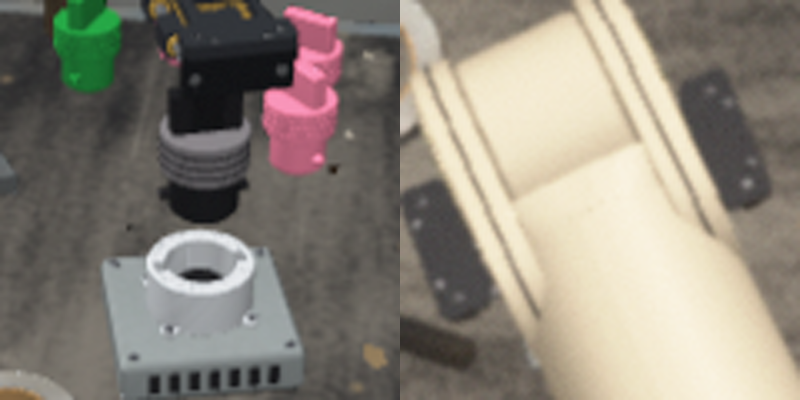

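```bash
cat > f3.py <<'E'
from fit import *
s=env.state(); im=env.get_image("side"); n="side"
dz=s["ee_pos"][2]-147.2; c0=s["ee_pos"][:2]-[1,-2]
o=proj(n,(*c0,45+dz)).astype(int)-[26,22]; r=52
win=np.ones((r,r),bool)
# drop gripper area (above canister top) & beyond
def win_():
    w=np.zeros((r,r),np.uint8)
    p=[]
    for R,z in ((45,38),(45,66),(38,-10)): p+=[proj(n,q)-o for q in circ(c0,R,z+dz)]
    cv2.fillConvexPoly(w,cv2.convexHull(np.array(p).round().astype(np.int32)),1)
    return w>0
win=win_()
def L(p):
    c=p[:2]; a=p[2]
    return [circ(c,26,4+dz)+circ(c,26,38+dz)+circ(c,22.5,dz),box(c,a,67,10,14+dz,20+dz),circ(c,33,38+dz)+circ(c,33,70+dz),circ(c,33,70+dz),box(c,a,52,22,70+dz,102+dz)]
for a0 in(.25,.42):
    q,f=solve(lambda p:cost(im,n,o,r,r,L(p),win),(*c0,a0),(4,4,.1)); print("cart",q.round(2),round(f,1))
c1=(486,181)
for zc in (0,):
    o2=proj(n,(*c1,50)).astype(int)-[44,44]; R=88
    w=np.zeros((R,R),np.uint8)
    p=np.array([proj(n,q)-o2 for q in box(c1,.26,165,165,0,40)+circ(c1,55,80)])
    cv2.fillConvexPoly(w,cv2.convexHull(p.round().astype(np.int32)),1)
    q,f=solve(lambda p:cost(im,n,o2,R,R,col_layers((*p,0)),w>0),(*c1,.26),(4,4,.1)); print("ext",q.round(2),round(f,1))
print(s["ee_pos"])
E
python3 f3.py
```

```text
cart [4.8532e+02 1.7642e+02 3.5000e-01] 790.4
cart [4.8541e+02 1.7645e+02 3.5000e-01] 790.1
ext [4.8610e+02 1.8091e+02 2.6000e-01] 377.5
[487.75761162 177.86013066 275.36562649]
```

```bash
cat > ov.py <<'E'
from fit import *
s=env.state(); im=env.get_image("side"); n="side"
dz=s["ee_pos"][2]-147.2
cx,cy,a=485.4,176.45,.35
c=np.array([cx,cy]); o=np.array([295,195]); 
F=8
I=cv2.resize(im[o[1]:o[1]+75,o[0]:o[0]+90,::-1],None,fx=F,fy=F,interpolation=cv2.INTER_CUBIC)
def dr(pts,col):
    p=np.array([(proj(n,q)-o+.5)*F-.5 for q in pts]).round().astype(np.int32); cv2.polylines(I,[p],True,col,1)
for R,z in((33,70),(33,38),(26,4),(22.5,0)): dr(circ(c,R,z+dz),(0,255,0))
dr(circ(c,33.5,17+dz),(0,255,255))
for R,z in((41,80),(27.5,80),(41,40)): dr(circ((486.1,180.9),R,z),(0,0,255))
dr(box((486.1,180.9),.37,67,13,80,80.01)[::2][:2]+box((486.1,180.9),.37,67,13,80,80.01)[::2][:1:-1],(255,0,0))
cv2.imwrite("pics/ov.png",I)
E
python3 ov.py
```

```text
(no output)
```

View pics/ov.png

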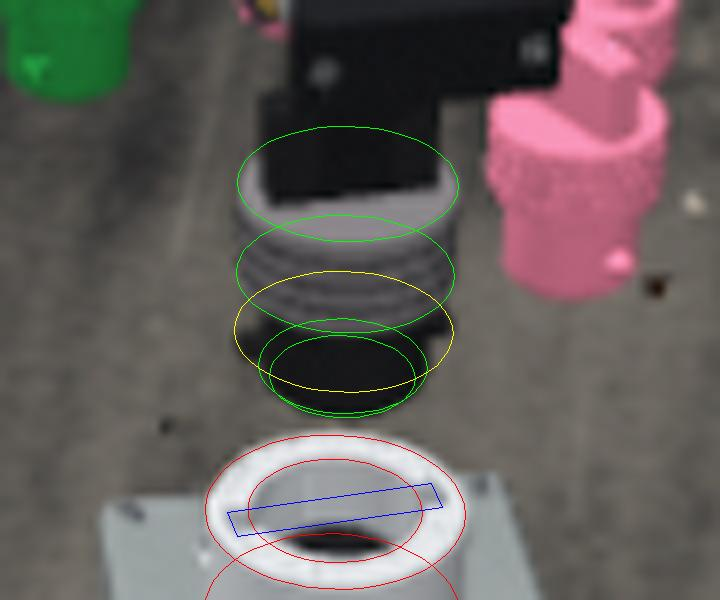

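```bash
cat > f4.py <<'E'
from fit import *
for n,f,c1 in(("top","pics/top0.png",(489,176)),("side","pics/side0.png",(486,181))):
    im=cv2.imread(f)[:,:,::-1]
    o2=proj(n,(*c1,50)).astype(int)-[44,44]; R=88
    def msk(groups,ex=[]):
        w=np.zeros((R,R),np.uint8)
        for g,v in groups: cv2.fillConvexPoly(w,cv2.convexHull(np.array([proj(n,q)-o2 for q in g]).round().astype(np.int32)),v)
        return w>0
    wh=msk([(box(c1,.265,170,170,0,40),1),(circ(c1,52,40)+circ(c1,46,80),0)])
    wr=msk([(circ(c1,41,80)+circ(c1,41,60),1),(circ(c1,22,80),0)]) # ring + wall
    wb=msk([(circ(c1,36,80),1)])
    def Lr(p):
        c=p[:2]; return [circ(c,41,40)+circ(c,41,80),circ(c,41,80),box(c,.36,10,13,80,80.1,30.5),box(c,.36,10,13,80,80.1,-30.5),circ(c,27.5,80)]
    q,f_=solve(lambda p:cost(im,n,o2,R,R,[box(p[:2],p[2],140,140,0,40),box(p[:2],p[2],140,140,39.9,40)],wh),(*c1,.265),(4,4,.1)); print(n,"housing",q.round(2),round(f_))
    wo=msk([(circ(c1,48,80)+circ(c1,48,60),1),(circ(c1,34,80),0)])
    q,f_=solve(lambda p:cost(im,n,o2,R,R,[circ(p,41,40)+circ(p,41,80),circ(p,41,80)],wo),c1,(4,4)); print(n,"outer",q.round(2),round(f_))
    q,f_=solve(lambda p:cost(im,n,o2,R,R,Lr(p),wr),c1,(4,4)); print(n,"ring",q.round(2),round(f_))
    # dark floor hole / plunger not modelled
E
python3 f4.py
```

```text
top housing [4.8908e+02 1.7532e+02 2.7000e-01] 235
top outer [487.92 175.64] 73
top ring [488.11 176.05] 47
side housing [4.8683e+02 1.8388e+02 2.6000e-01] 316
side outer [485.26 180.71] 373
side ring [485.71 180.05] 140
```

arm_command(
  targets=[0.04,0.2,-2,0,0,0,1,0.04,0.2,-4,0,0,0,1,0.04,0.2,-4.2,0,0,0,1,0.04,0.2,-4.2,0,0,0,1,0.04,0.2,-4.2,0,0,0,1],
)

```text
time: 8.65
ee_pos: [488.5, 180.3, 234.3]
orientation: [3.14, 0.002, 1.918]
contact_force: [0.9, -0.5, -2.2]
grip_width: 15.7
```

```bash
python3 f3.py; sed -i 's/cx,cy,a=.*/import sys; cx,cy=s["ee_pos"][:2]+[float(sys.argv[1]),float(sys.argv[2])]; a=.35/; s/486.1,180.9/485.5,180.4/g' ov.py; python3 ov.py -2.4 -1.4
```

```text
cart [4.8600e+02 1.7934e+02 2.9000e-01] 1434.6
cart [4.8582e+02 1.7916e+02 3.0000e-01] 1435.3
ext [4.8643e+02 1.7726e+02 2.6000e-01] 824.8
[488.48176425 180.31997255 234.31072139]
```

View pics/ov.png

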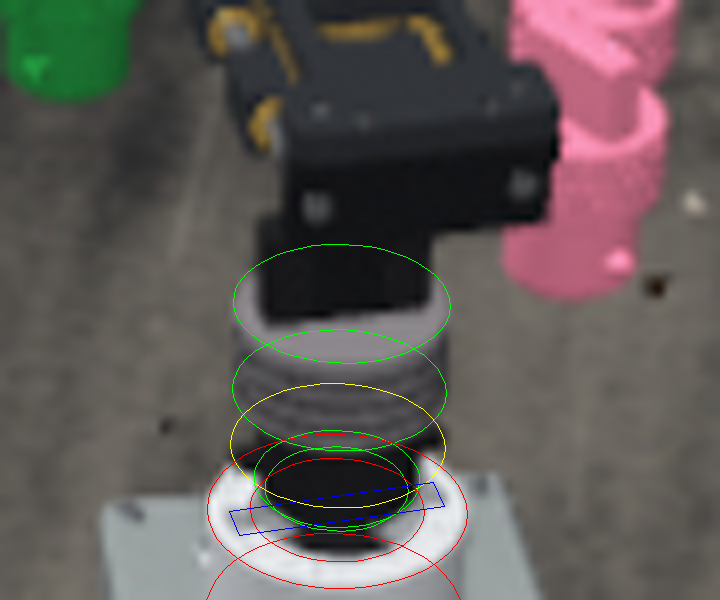

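arm_command(
  targets=[0,0.04,-0.4,0,0,0.1,1,0,0.04,-0.6,0,0,0.1,1,0,0.04,-0.8,0,0,0.1,1,0,0.04,-0.8,0,0,0.1,1,0,0.04,-0.8,0,0,0.1,1],
)

```text
time: 9.38
ee_pos: [488.4, 180.7, 226.1]
orientation: [3.14, 0.002, 1.927]
contact_force: [-0.8, 0.1, -1.2]
grip_width: 15.6
```

arm_command(
  targets=[0,0,-0.1,0,0,0,1,0,0,-0.2,0,0,0,1,0,0,-0.2,0,0,0,1],
)

```text
time: 9.75
ee_pos: [488.3, 180.7, 224.0]
orientation: [3.14, 0.002, 1.927]
contact_force: [-0.7, -0.4, -2.5]
grip_width: 15.8
```

arm_command(
  targets=[0,0,-0.1,0,0,0,1,0,0,-0.2,0,0,0,1,0,0,-0.2,0,0,0,1],
)

```text
time: 10.12
ee_pos: [488.3, 180.4, 221.8]
orientation: [3.14, 0.003, 1.927]
contact_force: [0.4, -1.5, -2.6]
grip_width: 15.7
```

arm_command(
  targets=[0,-0.1,-0.1,0,0,0,1,0,-0.1,-0.3,0,0,0,1,0,-0.1,-0.3,0,0,0,1],
)

```text
time: 10.5
ee_pos: [488.2, 179.5, 218.6]
orientation: [3.141, 0.003, 1.927]
contact_force: [-0.2, 0.3, -2.5]
grip_width: 15.7
```

arm_command(
  targets=[0,-0.1,0,0,0,0,1,0,-0.2,0,0,0,0,1,0,-0.2,0,0,0,0,1],
)

```text
time: 10.88
ee_pos: [488.2, 177.4, 218.6]
orientation: [3.141, 0.003, 1.927]
contact_force: [0.7, 0.6, -1.6]
grip_width: 15.6
```

arm_command(
  targets=[0,-0.1,0,0,0,0,1,0,-0.2,0,0,0,0,1,0,-0.2,0,0,0,0,1],
)

```text
time: 11.25
ee_pos: [488.2, 176.3, 218.9]
orientation: [3.14, 0.001, 1.928]
contact_force: [-1.0, 5.6, -2.5]
grip_width: 15.9
```

arm_command(
  targets=[0,0.25,0,0,0,0,1,0,0.25,0,0,0,0,1,-0.1,0.25,0,0,0,0,1,-0.2,0.25,0,0,0,0,1,-0.2,0.25,0,0,0,0,1],
)

```text
time: 11.88
ee_pos: [486.4, 178.5, 218.9]
orientation: [3.139, 0.002, 1.927]
contact_force: [1.6, -0.6, -1.7]
grip_width: 15.5
```

arm_command(
  targets=[0.1,0,0,0,0,0,1,0.2,0,0,0,0,0,1,0.35,0,0,0,0,0,1,0.35,0,0,0,0,0,1],
)

```text
time: 12.38
ee_pos: [489.8, 178.6, 218.8]
orientation: [3.14, 0.002, 1.927]
contact_force: [0.3, 0.8, -1.5]
grip_width: 15.7
```

arm_command(
  targets=[0.1,0,0,0,0,0,1,0.15,0,0,0,0,0,1,0.15,0,0,0,0,0,1],
)

```text
time: 12.75
ee_pos: [490.7, 178.7, 218.7]
orientation: [3.141, 0.001, 1.928]
contact_force: [-4.9, -0.1, 1.0]
grip_width: 15.7
```

arm_command(
  targets=[-0.2,0,0,0,0,0,1,-0.4,0,0,0,0,0,1,-0.55,0,0,0,0,0,1,-0.55,0,0,0,0,0,1],
)

```text
time: 13.25
ee_pos: [485.9, 178.6, 219.0]
orientation: [3.139, 0.002, 1.927]
contact_force: [4.7, -0.3, -3.9]
grip_width: 15.6
```

arm_command(
  targets=[0.24,0.01,0,0,0,0,1,0.24,0.01,-0.3,0,0,0,1,0.24,0.01,-0.5,0,0,0,1,0.24,0.01,-0.6,0,0,0,1,0.24,0.01,-0.7,0,0,0,1,0.24,0.01,-0.7,0,0,0,1],
)

```text
time: 14.0
ee_pos: [488.3, 178.6, 212.0]
orientation: [3.14, 0.002, 1.927]
contact_force: [-0.2, 0.0, -1.9]
grip_width: 15.5
```

arm_command(
  targets=[0,0,-0.15,0,0,0,1,0,0,-0.3,0,0,0,1,0,0,-0.4,0,0,0,1,0,0,-0.4,0,0,0,1],
)

```text
time: 14.5
ee_pos: [488.2, 178.7, 207.9]
orientation: [3.14, 0.002, 1.927]
contact_force: [-0.2, 0.2, -3.0]
grip_width: 15.5
```

Both lugs are through the slots without resistance. Next I check the angular play lightly while still in the slots, then press down.

arm_command(
  targets=[0,0,-0.2,0,0,0,1,0,0,-0.5,0,0,0,1,0,0,-0.8,0,0,0,1,0,0,-1.0,0,0,0,1,0,0,-1.0,0,0,0,1],
)

```text
time: 15.12
ee_pos: [488.6, 178.8, 198.3]
orientation: [3.139, 0.002, 1.927]
contact_force: [-1.0, -0.2, 7.2]
grip_width: 15.6
```

arm_command(
  targets=[0,0,-0.2,0,0,0,1,0,0,-0.35,0,0,0,1,0,0,-0.47,0,0,0,1,0,0,-0.47,0,0,0,1],
)

```text
time: 15.62
ee_pos: [488.8, 178.8, 194.2]
orientation: [3.138, 0.001, 1.927]
contact_force: [-1.9, -1.5, 9.4]
grip_width: 15.7
```

arm_command(
  targets=[-0.04,0,-0.12,0,0,0,1,-0.04,0,-0.12,0,0,0,1,-0.04,0,-0.12,0,0,-0.5,1,-0.04,0,-0.12,0,0,-1,1,-0.04,0,-0.12,0,0,-2,1,-0.04,0,-0.12,0,0,-2,1],
)

```text
time: 16.38
ee_pos: [489.1, 178.9, 194.0]
orientation: [3.136, 0.001, 1.751]
contact_force: [-0.8, -0.5, 8.8]
grip_width: 16.2
```

```bash
python3 -c "
from rig import env
s=env.state();print(s['wrist_torque'],s['contact_force'],s['ee_pos'],s['q'])"
```

```text
[-0.35063391  0.33100466 -0.06716211] [-0.77519686 -0.54852426  8.81702694] [489.06908029 178.88724756 193.9891499 ] [-0.6947918   0.17913854  0.2818495   1.87540533 -0.05349901  1.08955657
  1.35847336]
```

arm_command(
  targets=[-0.08,0,-0.1,0,0,0,1,-0.08,0,-0.1,0,0,-1,1,-0.08,0,-0.1,0,0,-2,1,-0.08,0,-0.1,0,0,-3,1,-0.08,0,-0.1,0,0,-4,1,-0.08,0,-0.1,0,0,-5,1,-0.08,0,-0.1,0,0,-5,1],
)

```text
time: 17.25
ee_pos: [488.7, 178.7, 193.7]
orientation: [3.135, 0.001, 1.313]
contact_force: [-1.7, -1.4, 10.2]
grip_width: 15.4
```

```bash
python3 -c "
from rig import env
s=env.state();print(s['wrist_torque'],s['contact_force'],s['ee_pos'],s['q'])"
```

```text
[-0.68903665  0.57107764 -0.14529072] [-1.69900811 -1.41352709 10.20384515] [488.69683076 178.65888671 193.72449199] [-0.73315587  0.17948163  0.32315046  1.87837511 -0.05908097  1.08902407
  0.92546411]
```

arm_command(
  targets=[-0.03,0,-0.05,0,0,-1,1,-0.03,0,-0.05,0,0,-2,1,-0.03,0,-0.05,0,0,-3,1,-0.03,0,-0.05,0,0,-4,1,-0.03,0,-0.05,0,0,-5,1,-0.03,0,-0.05,0,0,-6,1,-0.03,0,-0.05,0,0,-7,1,-0.03,0,-0.05,0,0,-7.6,1,-0.03,0,-0.05,0,0,-7.6,1],
)

```text
time: 18.38
ee_pos: [488.2, 178.2, 193.6]
orientation: [3.135, 0.002, 0.649]
contact_force: [-4.2, -2.8, 9.9]
grip_width: 15.8
```

```bash
python3 -c "
from rig import env
s=env.state();print(s['wrist_torque'],s['contact_force'],s['ee_pos'],s['q'])"
```

```text
[-0.93106235  1.34662496 -0.02536988] [-4.24751345 -2.7508455   9.86284616] [488.17410029 178.1644811  193.59313763] [-0.79151481  0.18292729  0.38784017  1.87985411 -0.0702917   1.0932461
  0.27172965]
```

arm_command(
  targets=[-0.08,-0.06,0,0,0,0,1,-0.08,-0.06,0,0,0,-0.3,1,-0.08,-0.06,0,0,0,-0.6,1,-0.08,-0.06,0,0,0,-0.9,1,-0.08,-0.06,0,0,0,-0.9,1],
)

```text
time: 19.0
ee_pos: [487.3, 177.5, 194.3]
orientation: [3.136, 0.002, 0.57]
contact_force: [-4.3, -2.0, 12.7]
grip_width: 15.6
```

```bash
python3 -c "
from rig import env
s=env.state();print(s['wrist_torque'],s['contact_force'],s['ee_pos'],s['orientation'])"
```

```text
[-0.58641402  1.42912228  0.32820957] [-4.33302442 -2.02373986 12.69961331] [487.26928523 177.53643016 194.28897754] [3.13567388e+00 1.83446785e-03 5.70385225e-01]
```

arm_command(
  targets=[-0.05,-0.03,0.2,0,0,0,1,-0.05,-0.03,0.4,0,0,0,1,-0.05,-0.03,0.6,0,0,0,1,-0.05,-0.03,0.65,0,0,0,1,-0.05,-0.03,0.65,0,0,0,1],
)

```text
time: 19.62
ee_pos: [486.8, 177.3, 200.8]
orientation: [3.136, 0.002, 0.57]
contact_force: [-1.1, 0.5, 2.9]
grip_width: 15.6
```

```bash
python3 -c "
from rig import env
s=env.state();print(s['wrist_torque'],s['contact_force'],s['ee_pos'],s['orientation'])"
```

```text
[0.08488577 0.24253811 0.18162805] [-1.07251279  0.53591605  2.93624828] [486.81595877 177.3268383  200.8144495 ] [3.13572115e+00 1.64691336e-03 5.70439766e-01]
```

arm_command(
  targets=[0,0,0.05,0,0,0,1,0,0,0.1,0,0,0,1,0,0,0.1,0,0,0,1],
)

```text
time: 20.0
ee_pos: [486.7, 177.2, 201.2]
orientation: [3.135, 0.002, 0.57]
contact_force: [2.8, 1.3, -8.6]
grip_width: 15.5
```

arm_command(
  targets=[0,0,0,0,0,0.5,1,0,0,0,0,0,1,1,0,0,0,0,0,1,1],
)

```text
time: 20.38
ee_pos: [486.7, 177.2, 201.1]
orientation: [3.136, 0.002, 0.657]
contact_force: [0.9, 0.2, -2.6]
grip_width: 15.7
```

```bash
python3 -c "
from rig import env
s=env.state();print(s['wrist_torque'],s['contact_force'],s['ee_pos'],s['orientation'])"
```

```text
[ 0.36411262 -0.23889409  0.01170724] [ 0.9188075   0.23990024 -2.63453372] [486.69420512 177.19772904 201.14491929] [3.13563036e+00 2.20466565e-03 6.57059334e-01]
```

arm_command(
  targets=[0,0,-0.02,0,0,-0.6,1,0,0,-0.02,0,0,-0.6,1],
  force=10,
)

```text
time: 20.62
ee_pos: [486.8, 177.1, 201.1]
orientation: [3.136, 0.002, 0.604]
contact_force: [0.7, -0.0, 0.1]
grip_width: 15.3
```

arm_command(
  targets=[0,0,0,0,0,0,2.5,0,0,0,0,0,0,4,0,0,0,0,0,0,6,0,0,0,0,0,0,6,0,0,0,0,0,0,6],
)

```text
time: 21.25
ee_pos: [486.8, 177.1, 201.1]
orientation: [3.136, 0.002, 0.604]
contact_force: [0.0, -0.5, -0.9]
grip_width: 55.8
```

```bash
python3 -c "
from h import *
s=env.state();print(s['contact_force'],s['ee_pos'],s['orientation'],s['grip_width'])
crop('s',env.get_image('side'),(337,240),60,60,'pics/g1.png')"
```

```text
[ 0.00498291 -0.48512563 -0.86661573] [486.77675633 177.11181752 201.12054209] [3.13552336e+00 2.13915587e-03 6.03974581e-01] 55.75526189079288
```

View pics/g1.png

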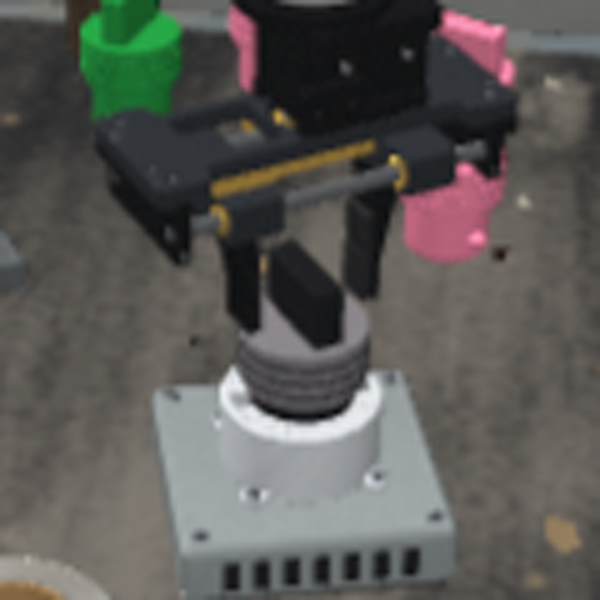

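The side view shows the cartridge seated in the collar at about (337,240), its bar turned, with the fingers clear on both sides. I retreat so the top camera can check.

arm_command(
  targets=[0,0,1,0,0,0,6,0,0,4,0,0,0,6,0,0,8,0,0,0,6,0,0,12,0,0,0,6,-2,5,12,0,0,0,6,-5,10,12,0,0,0,6,-10,16,12,0,0,0,6,-15,22,12,0,0,0,6,-18,26,12,0,0,0,6,-20,28,12,0,0,0,6,-20,28,12,0,0,0,6,-20,28,12,0,0,0,6],
)

```text
time: 22.8
ee_pos: [287.5, 456.6, 321.6]
orientation: [3.135, 0.002, 0.603]
contact_force: [0.8, -0.3, -0.5]
grip_width: 60.0
```

```bash
cat > f5.py <<'E'
from fit import *
print(env.state()["ee_pos"])
t=env.get_image("top"); s=env.get_image("side"); cv2.imwrite("pics/top9.png",t[:,:,::-1])
crop("t",t,(306,258),40,40,"pics/k1.png"); crop("s",s,(337,250),40,40,"pics/k2.png")
cv2.imwrite("pics/k.png",np.hstack([cv2.resize(cv2.imread(f"pics/k{i}.png"),(400,400)) for i in(1,2)]))
for n,im,c0 in(("top",t,(489,176)),("side",s,(486,180))):
    for z in ((105,) if n=="top" else (96,101,105,111)):
        dz=z-51
        o=proj(n,(*c0,z)).astype(int)-30; r=60
        w=np.zeros((r,r),np.uint8)
        p=np.array([proj(n,q)-o for q in circ(c0,40,40+dz)+circ(c0,40,70+dz)+circ(c0,30,103+dz)])
        cv2.fillConvexPoly(w,cv2.convexHull(p.round().astype(np.int32)),1)
        L=lambda p:[circ(p[:2],41,40)+circ(p[:2],41,80),circ(p[:2],41,80),circ(p[:2],26,80)+circ(p[:2],26,38+dz)]+cart_layers(p,dz)[1:]
        q,f=min((solve(lambda p:cost(im,n,o,r,r,L(p),w>0),(*c0,a),(3,3,.2)) for a in(-1,-.6)),key=lambda t:t[1]); print(n,z,q.round(2),round(f))
E
python3 f5.py
```

```text
[287.48748092 456.60140647 321.56139479]
top 105 [486.93 176.26  -0.98] 89
side 96 [484.9  173.89  -1.03] 580
side 101 [484.84 177.22  -1.02] 259
side 105 [484.89 179.58  -1.  ] 142
side 111 [484.09 187.77  -1.01] 160
```

View pics/k.png

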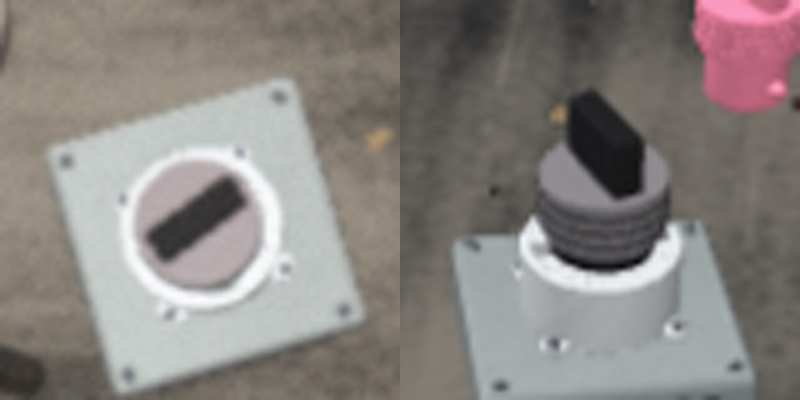

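View pics/top9.png

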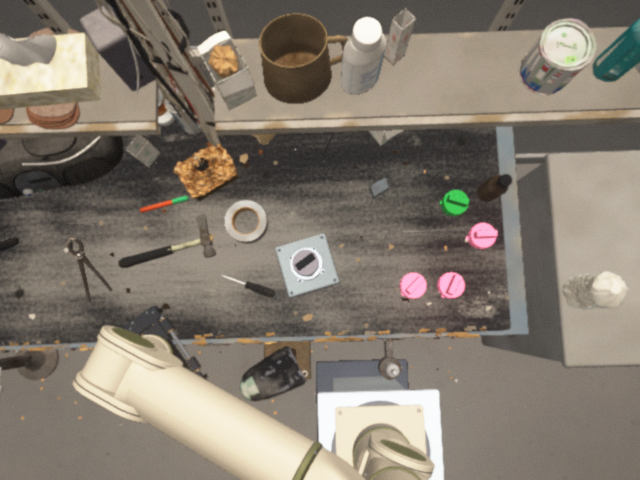

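The top view shows the cartridge centred in the collar at about (306,263), bar at -0.98 rad, with the bystanders unmoved. The fits agree with the locked height of 105 mm (the side fit is best there and matches the collar position), so I hand in.

```bash
python3 -c "
from rig import env
print(env.finish_job())"
```

```text
the job is handed in; nothing more can be done
None
```

The cartridge is fitted and locked in the collar, and I handed the job in at about 23 s of the 72 s. No verdict is reported, so what follows is from my own checks.

**What I did:** I picked the grey and black cartridge, not its green or pink look-alikes, and gripped it by the bar. I centred the neck in the bore by feel. The lugs dropped through the slots without resistance, and I pressed it down against the spring. I then twisted it clockwise about 1.36 rad until I felt the stop, let it rise into the catch and released it.

**Last checks:**
- **Catch:** before release, a light upward pull was resisted with about 9 N at the height where it should lock. After release, the side-camera fit was best at a centre height of 105 mm, though 111 mm scored almost as well. Only at 105 mm did the fitted position match the collar.
- **Twist:** the bar stands about 1.25 rad from the housing's x axis, against the 0.7 rad needed.
- **Centring:** in each camera's own readings, cartridge and collar agree to about 1 mm.
- **Forces:** the largest force I saw in the readings was about 13 N.
- **Surroundings:** the gripper is well clear, and in the last top picture the other things look unmoved.

**What disagreed:** the two cameras differed by about 3–5 mm on positions at the bench, more than the stated 2 mm. I therefore trusted the centre found by feel. The backward twist I tried before release was only 0.09 rad and met no resistance. It says nothing about how firmly the catch holds against turning.

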